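Centre a microplate on the shaker deck

TASK

The clear microplate lies crooked and hanging over the edge of the small plate shaker's deck. Without lifting or tipping it, slide it slowly back until it is flush against the blue back stop and press it there with about 10 N for a second, then push it sideways against the orange side stop and press it the same way, so that it ends square and centred with no edge overhanging. Keep the pressure on either stop below 15 N, and leave the other things on the bench where they are.

Things in the scene. Friction and masses are not known exactly. Their poses are not given: they have to be found in the camera images.
- plate_center (a point): clear 96-well microplate, 86 (its x) x 128 (its y) x 14 mm high, 0.08 to 0.17 kg, too wide to be grasped; the point is its centre, 7 mm above its underside. It lies flat on the deck; its axes are within 0.2 rad of the deck's at the start.
- plate: the same microplate; origin at the centre of its underside, x across its 86 mm width, y along its 128 mm length, z up
- deck (a point): centre of the top face of the shaker's aluminium deck, slick-coated (friction about 0.12), 60 mm above the worktop, 100 (x) x 142 (y) mm, 8 mm thick; axes as the shaker's. A plate that touches both stops has its centre over this point and a 7 mm margin all round. At the start the plate's centre lies 16 to 30 mm toward -x and 16 to 30 mm toward -y of it.
- shaker: small grey plate shaker, fixed; origin on the worktop under the deck's centre; x points from its front panel (with the dial) to the back stop, y to the side stop, z up. The housing below the deck is 122 x 164 mm, 43 mm high; nothing stands on the deck's -x and -y sides, so there is room there for a closed gripper to push.
- back_stop: blue rigid bar of slick plastic (friction about 0.12) along the deck's back edge, 114 mm long, 6 mm thick, 10 mm high, fixed to the deck; origin at the middle of its contact face (at deck x = +43 mm, y = -10 mm), on the deck; the face looks to the shaker's -x. A crooked plate meets it with one end first; if it sticks crooked, push nearer the end that trails.
- side_stop: orange rigid bar of the same slick plastic along the deck's +y edge, 60 mm long, 6 mm thick, 10 mm high, fixed to the deck; origin at the middle of its contact face (at deck x = 0, y = +64 mm), on the deck; the face looks to the shaker's -y. The plate slides on the deck with under 0.3 N; the stops do not yield, so the force rises steeply within a fraction of a millimetre: come up to them slowly and feel for it.
- other_plate: a second microplate on the worktop to the left, a bystander; origin under its centre
- jar: white round jar, 60 mm wide, 76 mm high, a bystander; origin under its centre
- dish: clear round covered dish, 57 mm wide, 14 mm high, a bystander; origin under its centre
- carton: green carton, 55 x 75 x 85 mm, a bystander; origin under its centre
There are look-alikes about, which are no part of the job. What is shaped like the plate but green or turquoise is not meant.

How it is judged (in metres and radians):
On the way, in this order (a step that is already met when the one before it is completed fails the run):
1. the plate is pressed flush against the back stop with 6 to 15 N (contact force between plate and back_stop above 6 N and angle between the x axis of plate and the x axis of shaker, either way round below 0.04 rad), for 0.4 s.
2. then, still against the back stop, it is pressed against the side stop with 6 to 15 N (contact force between plate and side_stop above 6 N and angle between the x axis of plate and the x axis of shaker, either way round below 0.04 rad and x of plate_center in the frame of deck between -0.003 and 0.003 m), for 0.4 s.
At the end, for the whole second after the job is handed in: The plate lies flat and at rest on the deck, square within 0.04 rad, its centre within 3 mm of the deck's centre along both deck axes (so that no edge overhangs) (x of plate_center in the frame of deck between -0.003 and 0.003 m and y of plate_center in the frame of deck between -0.003 and 0.003 m and z of plate in the frame of deck between -0.003 and 0.003 m and angle between the x axis of plate and the x axis of shaker, either way round below 0.04 rad and linear speed of plate below 0.01 m/s); the robot touches nothing.
It fails at once if the plate is pressed against a stop with more than 15 N (contact force between plate and back_stop above 15 N or contact force between plate and side_stop above 15 N).
It fails at once if the plate is tipped by more than 0.12 rad or lifted off the deck by more than 10 mm, or falls off it (angle between plate's own z axis and vertical above 0.12 rad or z of plate in the frame of deck above 0.01 m or z of plate in the frame of deck below -0.01 m).
It fails at once if a bystander is moved by more than 15 mm (distance of any of other_plate, jar, dish, carton from where it was at the start of the episode above 0.015 m).
It also fails if it takes over 58 s, if anything falls off the work surface, if the arm or the gripper's body presses on something with over 40 N, if the wrist force passes 120 N, or if a joint passes its speed limit or range.

ROBOT

A 6-joint arm with a two-finger parallel gripper is mounted at the origin on a cart in front of the work surface, level with it; the furniture and walls round the work are solid. World frame = base frame: x ahead of the robot, y to its left, z up, the work surface at z = 0. Lengths are in mm, angles in rad, forces in N, time in s.
With the tool pointing down it reaches from about 350 to 775 mm from the base axis. Payload 7.3 kg.
Tool frame: the origin (TCP) lies at the very end of the fingers, on their centre line; the grasp point (between the pads) lies grip_point_offset behind it (grip_point_offset is the distance from the TCP to the grasp point, in mm); x points along the fingers, z is the direction in which the jaws open and shut, and the axes are right-handed (so a half turn about x gives the same grasp; the last joint's range is limited). The gripper opens to 92 mm and grips with 3 to 60 N. Pads are 19 mm wide; open, the fingers measure 130 mm over their backs; the gripper's body (75 mm by 190 mm) begins 47 mm behind the grasp point.
Start: joints at [-1.315, 0.342, 1.524, -0, 1.275, -0.146], TCP at [205.338, -483.199, 226.741] pointing down, gripper open.
Joint ranges: [-2.53, 2.53], [-0.77, 2.02], [0.04, 2.7], [-1, 4.14], [0.28, 2.66], [-3.11, 3.11]. Speed limits (rad/s): [2.57, 2.57, 3.14, 3.14, 3.14, 3.14].

INTERFACE

Orientations are given as [roll, pitch, yaw] about the fixed x, y, z axes, in that order (R = Rz(yaw) Ry(pitch) Rx(roll)).
In Python, from plant import * gives the robot as it stands.
- The arm moves only by the tool send_rows, never from a script. Its argument "series" is text: rows parted by semicolons, each of 5 numbers parted by spaces: the gripper's target within -1 to 1 (fully open at 1, half-way at 0, shut at -1), then the shift along the tool's x, y, z in units of 30 mm (1.0 is 30 mm), then the turn about the tool's x in units of 5 degrees (1.0 is 5 degrees). A call has 1 to 8 rows; each row is the pose to reach, as a shift and turn from the pose commanded when the call began, along the tool's axes at that moment; what a row does not reach only later rows make up. A row lasts 1/8 s, in which the tool goes at most 62.5 mm and 10.7 degrees, less where a joint would pass 70% of its speed; a pose out of reach is approached as far as the arm can. A call with a gripper value outside its range is refused whole. The fingers move at their own pace and stop on an object; the grip force is fixed at half the most. Time passes only in rows, so rows that repeat a pose let the fingers close. It gives the time, the measured TCP pose, the force and the opening at its end, in the units of the state.
- get_obs(): the state, without advancing time (a new reading comes with each control period).
- capture(name): name is "side" or "top" or "wrist"; returns a dict with "pixels" (420x560x3 uint8, red, green, blue), "mtx" (3x3 intrinsics, pixels), "R" (3x3) and "t" (3): a world point X has camera coordinates R X + t. Camera axes: x right, y down, z forward; pixel columns grow to the right and rows downward; lengths in mm; the calibration is good to about 2 mm. The wrist camera is an equidistant fisheye: a pixel r from the principal point sees the ray r / f radians off the axis. A picture is of the moment at which its call begins. There is no depth.
- close_job(): hands the job in, once; it reports no verdict.
Trained networks look in a picture, given as the dict that the camera call returned (one of the last four; its "shot" number tells which), for a name from the list of things; names that differ only in an ending like _2 or _b are one class to them, and where a whole thing is asked for, a point or a joint stands for the part that bears it (a point fixed in the world has none). Each returns a list of dicts, best first, with "score" (0 to 1); they miss things now and then, are a little off and sometimes report something else, mostly with a low value. They report only what shows in the picture. A call takes as long as a camera call. They do not tell look-alikes from the thing itself.
- cut_out(picture, thing): "pixels" (420x560 bool, what is visible of it).
- place_of(picture, thing): "point" ([x, y, z] in mm, in world coordinates, good to about 4 mm: a listed point, or the origin of a listed thing).
The state is a dict: "time": time; "joint_positions": joint angles; "dq": joint speeds; "tau": joint torques, N m; "tool_pos": TCP position; "tcp_rot": TCP orientation; "contact_force": force on the tool from outside, world axes, zero at the start; "moment": the same for the moment, N m; "grip_width": finger opening in mm.
Only numpy, scipy, OpenCV 4.12 (cv2) and the standard library are available. Lean on these libraries where they do the work, as an engineer would, in place of code of your own. Each camera call takes 0.05 s, during which the arm holds its last target.

## Working session

There is one attempt and no reset: what is moved stays moved. The work goes in short steps, Python scripts to look and compute and a tool call to move; the robot and the scene stay as the last step left them, time stands still between calls to the robot, and variables do not carry over. Pictures are saved under pics/ and viewed, and the job is handed in when it is done.

Besides the shell and the picture viewer there is one more tool, called after "Call:" as name(argument=value, ...) on one line, values as JSON. send_rows: Moves the arm, as the interface text tells. Its arguments: {"type":"object","properties":{"series":{"type":"string"}},"required":["series"]}

```bash
ls; mkdir -p pics; python3 - <<'E'
from plant import *
import cv2
o=get_obs();print({k:(v if not hasattr(v,'round') else v) for k,v in o.items()})
for n in ["side","top","wrist"]:
    c=capture(n);cv2.imwrite(f"pics/{n}0.png",c["pixels"][:,:,::-1])
    print(n,c["mtx"].tolist() if hasattr(c["mtx"],'tolist') else c["mtx"],c["R"],c["t"])
    for t in ["plate_center","plate","deck","shaker","back_stop","side_stop"]:
        print(t,[(d["point"],d["score"]) for d in place_of(c,t)])
E
```

```text
pics
{'time': 0.0, 'joint_positions': array([-1.31500147e+00,  3.42745700e-01,  1.52503059e+00, -2.43475476e-05,
        1.27539782e+00, -1.45993531e-01]), 'dq': array([ 0.00092553, -0.00108864, -0.00091922,  0.00017653, -0.00085659,
       -0.00015748]), 'tau': array([-1.55068297e-03, -4.31246459e+01, -2.44213986e+01,  7.15618883e-02,
        5.60708146e-02, -1.35777091e-04]), 'tool_pos': array([ 205.21976166, -482.77802381,  226.02830421]), 'tcp_rot': array([3.01031974, 1.5692147 , 1.84131891]), 'contact_force': array([ 0.01701994,  0.04702837, -1.00922812]), 'moment': array([ 0.04180528, -0.03253475, -0.00802594]), 'grip_width': 92.01704782135424}
side [[383.21774786278877, 0.0, 276.5238088935923], [0.0, 383.21774786278877, 211.1095634079765], [0.0, 0.0, 1.0]] [[-0.98943627 -0.14324618 -0.02228013]
 [-0.05933617  0.54039452 -0.83931697]
 [ 0.13226902 -0.82912863 -0.54318562]] [ 530.4912333    81.56004612 1262.63973129]
plate_center [([555.8, 29.5, 67.3], 0.89), ([401.6, 168.0, 6.4], 0.8), ([662.6, -161.5, 9.4], 0.71), ([393.9, -25.5, 8.3], 0.69), ([407.4, -243.0, 4.4], 0.58)]
plat
[... 944 characters left out ...]
7, 1.9], 0.7), ([397.3, 170.6, -0.3], 0.67), ([690.9, -356.7, -1.4], 0.61), ([675.9, 314.6, -0.5], 0.29)]
deck [([583.7, 59.8, 60.6], 0.92)]
shaker [([579.9, 55.9, 1.4], 0.93), ([493.3, 371.5, -1.9], 0.69), ([555.3, 26.6, 60.0], 0.25)]
back_stop [([626.8, 58.4, 56.4], 0.6)]
side_stop [([575.5, 121.9, 57.0], 0.51)]
wrist [[325.19226210127806, 0.0, 285.26273201007916], [0.0, 325.19226210127806, 206.94370580125832], [0.0, 0.0, 1.0]] [[ 3.90319668e-01 -9.20679367e-01  2.43967001e-04]
 [-8.88953757e-01 -3.76800687e-01  2.60350650e-01]
 [-2.39607545e-01 -1.01836855e-01 -9.65514101e-01]] [-524.01701618  -31.80248311  390.49606335]
plate_center []
plate []
deck []
shaker []
back_stop []
side_stop []
```

View pics/top0.png

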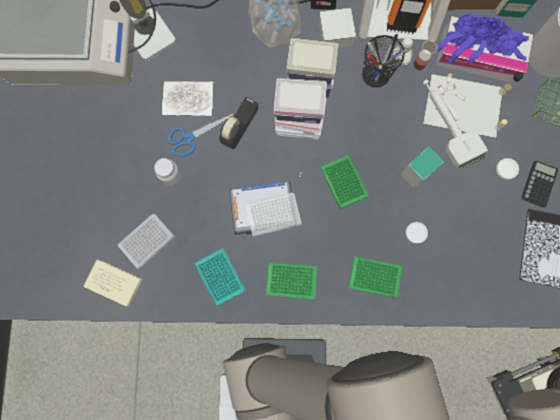

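View pics/side0.png

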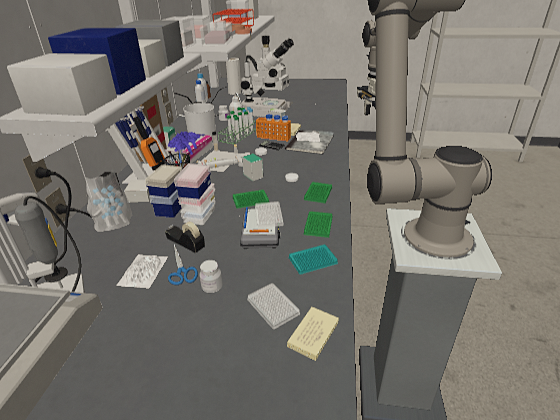

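```bash
python3 - <<'E'
import cv2
a=cv2.imread("pics/top0.png");cv2.imwrite("pics/top0c.png",cv2.resize(a[140:300,170:370],None,fx=4,fy=3.7*4/3.7,interpolation=cv2.INTER_CUBIC)[:600])
E
```

```text
(no output)
```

View pics/top0c.png

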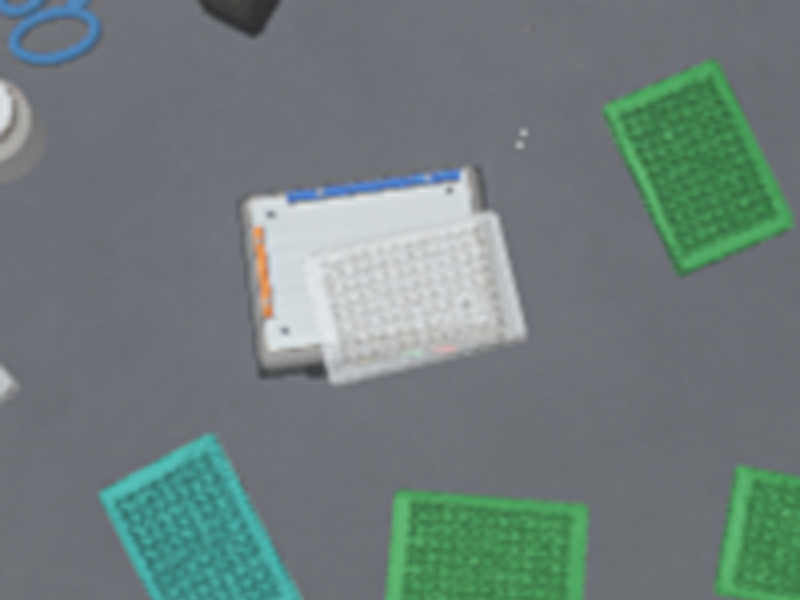

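The clear plate on the shaker at top-view pixel (272,214) is the one meant. It is clear and lies on the deck. The ones at (345,181), (292,280) and (376,277) are green, (220,276) is turquoise, and the clear one at (146,241) lies on the worktop as the bystander. The enlarged crop confirms this and shows the blue stop at (264,187) and the orange stop at (236,208). Next I fit the poses.

```bash
cat > h.py <<'E'
from plant import *
import numpy as np, cv2
from scipy.optimize import minimize
from scipy.spatial.transform import Rotation as Ro
def proj(c,X):
    p=np.atleast_2d(X)@np.array(c["R"]).T+np.array(c["t"]); p=p@np.array(c["mtx"]).T
    return p[:,:2]/p[:,2:]
def unproj(c,uv,z):
    R=np.array(c["R"]);t=np.array(c["t"]);C=-R.T@t
    d=np.c_[np.atleast_2d(uv),np.ones(len(np.atleast_2d(uv)))]@np.linalg.inv(c["mtx"]).T@R
    return C+d*((z-C[2])/d[:,2])[:,None]
def box(x,y,yaw,lo,hi):
    P=np.array([[a,b,0] for a in(lo[0],hi[0]) for b in (lo[1],hi[1])])
    P=np.vstack([P+[0,0,lo[2]],P+[0,0,hi[2]]])
    return P@Ro.from_euler('z',yaw).as_matrix().T+[x,y,0]
def sil(c,B):
    m=np.zeros((420*4,560*4),np.uint8)
    h=cv2.convexHull((proj(c,B)*4+1.5).astype(np.float32)).astype(np.int32)
    cv2.fillConvexPoly(m,h,1);return cv2.resize(m.astype(np.float32),(560,420),interpolation=cv2.INTER_AREA)
def fit(pairs,x0,lo,hi):
    def f(p): return sum(np.abs(sil(c,box(*p,lo,hi))-m).sum() for c,m in pairs)
    r=minimize(f,x0,method='Nelder-Mead',options=dict(initial_simplex=np.array(x0)+np.array([[0,0,0],[8,0,0],[0,8,0],[0,0,.1]]),xatol=.05,fatol=.05))
    return r.x,r.fun
E
python3 - <<'E'
from h import *
T=capture("top");S=capture("side")
pl=[]
for c in (T,S):
    for d in cut_out(c,"plate"):
        m=d["pixels"]; ys,xs=np.nonzero(m); print(c["shot"],d["score"],xs.mean(),ys.mean(),m.sum())
        q=proj(c,[560,29,67])[0]
        if np.hypot(xs.mean()-q[0],ys.mean()-q[1])<12: pl.append((c,m.astype(np.float32)))
for pr in [pl[:1],pl[1:],pl]:
    if pr: print("plate",fit(pr,[558,29,.2],(-43,-64,60),(43,64,74)))
# coloured bars, top view
a=T["pixels"];h=cv2.cvtColor(a,cv2.COLOR_RGB2HSV)
roi=np.zeros((420,560),bool);roi[175:240,225:310]=1
for n,lo,hi in (("blue",100,125),("orange",5,20)):
    m=roi&(h[...,0]>=lo)&(h[...,0]<=hi)&(h[...,1]>110)
    n_,l,s,_=cv2.connectedComponentsWithStats(m.astype(np.uint8));k=1+s[1:,4].argmax();m=l==k
    ys,xs=np.nonzero(m); P=unproj(T,np.c_[xs,ys],69)[:,:2]
    u,s_,v=np.linalg.svd(P-P.mean(0),full_matrices=False);print(n,m.sum(),P.mean(0),v[0],np.ptp((P-P.mean(0))@v[0]))
o=get_obs();R=Ro.from_euler('xyz',o["tcp_rot"]).as_matrix();print(R.round(3))
E
```

```text
4 0.97 374.90694710006375 277.49394518801785 1569
4 0.74 218.91587602783048 276.9234661606578 1581
4 0.73 343.48366013071893 181.81503267973855 1530
4 0.68 272.47798003523195 214.23487962419262 1703
4 0.55 290.87304565353344 280.46466541588495 1599
5 0.81 267.81451612903226 214.56935483870967 620
5 0.66 318.3467336683417 224.17587939698493 597
5 0.66 317.77398720682305 192.61194029850745 469
5 0.6 249.45020746887965 198.43983402489627 482
5 0.58 312.16034669555796 259.2567713976165 923
plate (array([5.56595362e+02, 3.03689679e+01, 2.42220149e-01]), np.float64(58.125))
plate (array([5.59077206e+02, 3.10585489e+01, 2.15637471e-01]), np.float64(53.3125))
plate (array([5.57088915e+02, 3.10298671e+01, 2.39937066e-01]), np.float64(133.875))
blue 49 [630.23006241  55.73424365] [ 0.15245236 -0.98831082] 62.60373615300705
orange 22 [574.45901202 126.18844385] [-0.98961701 -0.14372949] 31.75194156387432
[[ 0.     0.92   0.391]
 [-0.     0.391 -0.92 ]
 [-1.    -0.     0.   ]]
```

```bash
python3 - <<'E'
from h import *
T=capture("top")
a=T["pixels"].astype(float)
roi=np.zeros((420,560),bool);roi[175:240,225:310]=1
W={}
for n in("blue","orange"):
    w=(a[...,2]-a[...,0]) if n=="blue" else (a[...,0]-a[...,2])
    m=roi&(w>25)
    n_,l,s,_=cv2.connectedComponentsWithStats(m.astype(np.uint8),connectivity=8);k=1+s[1:,4].argmax();m=l==k
    ys,xs=np.nonzero(m);ww=np.minimum(w[m]-15,120)
    P=unproj(T,np.c_[xs,ys],68)[:,:2];c=np.average(P,axis=0,weights=ww)
    u,s_,v=np.linalg.svd((P-c)*np.sqrt(ww)[:,None],full_matrices=False);d=(P-c)@v[0]
    print(n,m.sum(),c,v[0],np.arctan2(*v[0][::-1]),np.ptp(d),s_); W[n]=P,ww
# joint fit: bar models  blue rect centre(46,-10) 6x114 ; orange (0,67) 60x6
def masks():
    A=np.clip((a[...,2]-a[...,0])*roi,0,None);B=np.clip((a[...,0]-a[...,2])*roi,0,None)
    return [np.where(A>25,np.minimum(A/100,1),0),np.where(B>25,np.minimum(B/130,1),0)]
M=masks()
def f(p):
    x,y,t=p
    b=sil(T,box(x,y,t,(43,-67,60),(49,47,70)));o=sil(T,box(x,y,t,(-30,64,60),(30,70,70)))
    return np.abs(b-M[0]).sum()+np.abs(o-M[1]).sum()
x0=np.array([583,59,.14])
r=minimize(f,x0,method='Nelder-Mead',options=dict(initial_simplex=x0+np.array([[0,0,0],[5,0,0],[0,5,0],[0,0,.05]])))
print(r.x,r.fun)
v=a.copy()
for B,col in((box(*r.x,(43,-67,60),(49,47,70)),0),(box(*r.x,(-50,-71,60),(50,71,60.1)),1),(box(557,30.7,.235,(-43,-64,60),(43,64,74)),0)): pass
big=cv2.resize(a[165:265,210:320].astype(np.uint8),None,fx=6,fy=6,interpolation=cv2.INTER_CUBIC)[:,:,::-1].copy()
for B,col in((box(*r.x,(43,-67,70),(49,47,70)),(255,0,255)),(box(*r.x,(-50,-71,60),(50,71,60)),(0,160,0)),(box(*r.x,(-30,64,70),(30,70,70)),(255,0,255)),(box(557,30.7,.235,(-43,-64,74),(43,64,74)),(0,0,255)),(box(557,30.7,.235,(-43,-64,60),(43,64,60)),(0,255,255))):
    q=((proj(T,B[:4][[0,1,3,2]])-[210,165])*6+3).astype(int);cv2.polylines(big,[q],1,col,1)
cv2.imwrite("pics/ov1.png",big)
E
```

```text
blue 142 [630.74543728  56.46303289] [ 0.14721423 -0.98910463] -1.423045100137363 114.40648251400609 [3132.83875955  191.24610431]
orange 71 [573.56313359 126.26116236] [-0.98908832 -0.14732375] -2.9937307054419704 60.604134885705 [1129.98905059  125.74300096]
[5.83942733e+02 6.00277185e+01 1.44127426e-01] 63.79999999999999
```

View pics/ov1.png

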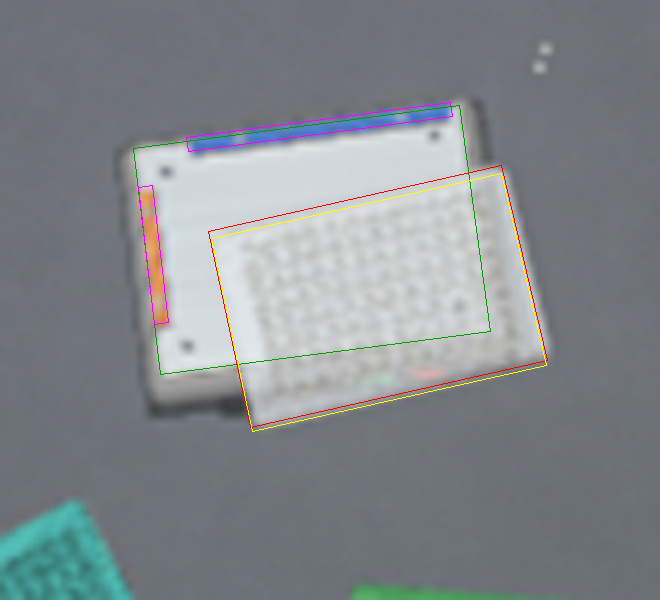

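Shaker: centre (583.5, 59.5), yaw 0.147. Plate: centre (557, 30.7), yaw about 0.235, so about 0.09 crooked. I'll move the closed gripper above the start point, world (493, 21), tool z along the shaker's -y.

Call:
send_rows(series="-1 0 2 -1.5 0.5;-1 0 4 -3 1;-1 0 6 -4.5 1.5;-1 0 7.7 -5.85 2;-1 0 7.7 -5.85 2.92;-1 0 7.7 -5.85 2.92")

```text
time: 2.05
tool_pos: [350.2, -229.3, 227.0]
tcp_rot: [1.171, 1.57, -0.249]
contact_force: [0.4, -0.2, -0.0]
grip_width: 36.3
```

Call:
send_rows(series="-1 0 1.2 -1.5 0;-1 0 2.4 -3 0;-1 0 3.6 -4.5 0;-1 0 4.8 -6 0;-1 0 5.94 -7.55 0;-1 0 5.94 -7.55 0;-1 1.5 5.94 -7.55 0;-1 2.5 5.94 -7.55 0")

```text
time: 3.05
tool_pos: [491.8, 17.2, 150.2]
tcp_rot: [-1.226, 1.569, -2.65]
contact_force: [-0.5, -0.0, 1.1]
grip_width: 0.4
```

```bash
cat > st.py <<'E'
from h import *
def st(cx=583.5,cy=59.5,yaw=.147):
    o=get_obs();R=Ro.from_euler('xyz',o["tcp_rot"]).as_matrix()
    p=o["tool_pos"]; d=Ro.from_euler('z',yaw).as_matrix().T@(p-[cx,cy,60])
    print("t",o["time"],"tcp",p.round(2),"deckframe",d.round(2),"tool z yaw",np.arctan2(R[1,2],R[0,2]).round(4),"F",o["contact_force"].round(2),"w",o["grip_width"]);print(R.round(3).tolist())
    return o
E
python3 -c "
from st import *
st();st()"
```

```text
t 3.05 tcp [491.8   17.18 150.22] deckframe [-96.91 -28.43  90.22] tool z yaw -1.4241 F [-0.47 -0.02  1.1 ] w 0.4366849441470106
[[-0.001, 0.989, 0.146], [-0.001, 0.146, -0.989], [-1.0, -0.001, 0.0]]
t 3.05 tcp [491.8   17.18 150.22] deckframe [-96.91 -28.43  90.22] tool z yaw -1.4241 F [-0.47 -0.02  1.1 ] w 0.4366849441470106
[[-0.001, 0.989, 0.146], [-0.001, 0.146, -0.989], [-1.0, -0.001, 0.0]]
```

Call:
send_rows(series="-1 1.2 0 -0.1 0;-1 2.2 0 -0.1 0;-1 2.7 0 -0.1 0;-1 2.7 0 -0.1 0")

```text
time: 3.55
tool_pos: [491.6, 20.8, 70.2]
tcp_rot: [-1.656, 1.569, -3.081]
contact_force: [-0.0, 0.2, -0.5]
grip_width: 0.3
```

```bash
python3 - <<'E'
from st import *
st()
w=capture("wrist");cv2.imwrite("pics/w1.png",w["pixels"][:,:,::-1])
T=capture("top");cv2.imwrite("pics/t1.png",cv2.resize(T["pixels"][150:280,180:340],None,fx=4,fy=4)[:,:,::-1])
S=capture("side");cv2.imwrite("pics/s1.png",cv2.resize(S["pixels"][150:280,180:340],None,fx=5,fy=4.6)[:,:,::-1])
E
```

```text
t 3.55 tcp [491.61  20.79  70.2 ] deckframe [-96.57 -24.83  10.2 ] tool z yaw -1.4247 F [-0.02  0.15 -0.53] w 0.33360669466789145
[[-0.002, 0.989, 0.146], [-0.0, 0.146, -0.989], [-1.0, -0.002, -0.0]]
```

View pics/w1.png

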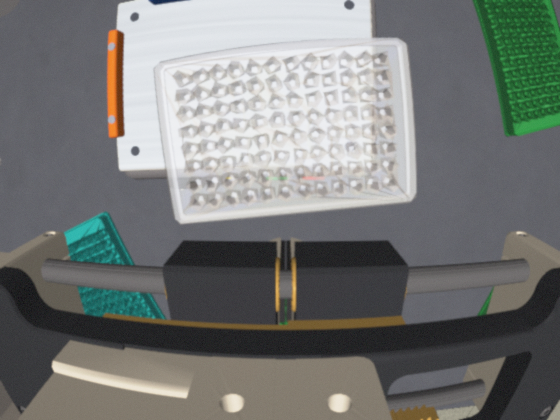

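View pics/s1.png

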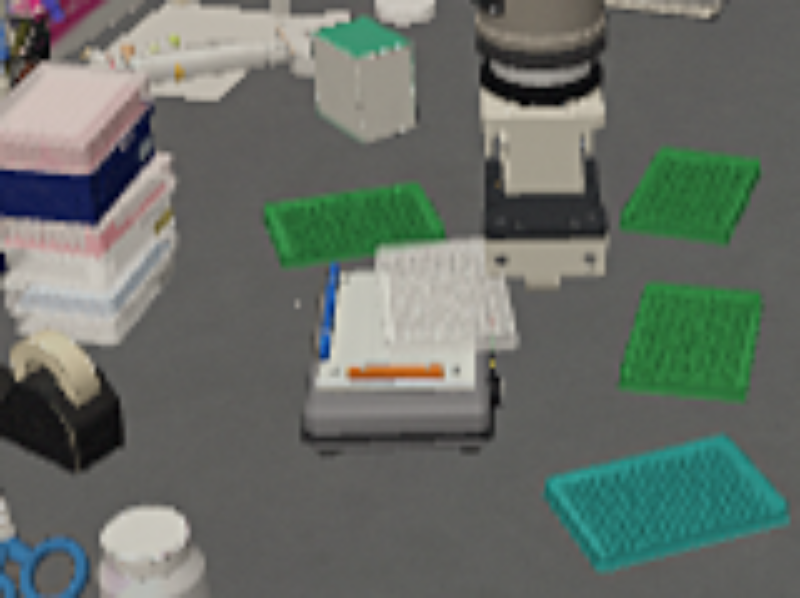

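The wrist view shows the closed fingers (285,280) opposite the middle of the plate's near edge (300,215). The fingers are clear of everything. Now I lower to about 64.5 and slide slowly.

Call:
send_rows(series="-1 0.18 0 0 0;-1 0.18 0.1 0 0;-1 0.18 0.2 0 0;-1 0.18 0.3 0 0;-1 0.18 0.4 0 0;-1 0.18 0.5 0 0;-1 0.18 0.6 0 0;-1 0.18 0.7 0 0")

```text
time: 4.7
tool_pos: [512.9, 24.9, 65.3]
tcp_rot: [-1.118, 1.571, -2.542]
contact_force: [-0.1, -0.3, 0.8]
grip_width: 0.7
```

```bash
python3 - <<'E'
from st import *
st()
w=capture("wrist");cv2.imwrite("pics/w2.png",w["pixels"][:,:,::-1])
E
```

```text
t 4.7 tcp [512.91  24.89  65.28] deckframe [-74.89 -23.9    5.28] tool z yaw -1.4238 F [-0.12 -0.3   0.79] w 0.710636425444795
[[-0.0, 0.989, 0.146], [-0.0, 0.146, -0.989], [-1.0, -0.0, 0.0]]
```

View pics/w2.png

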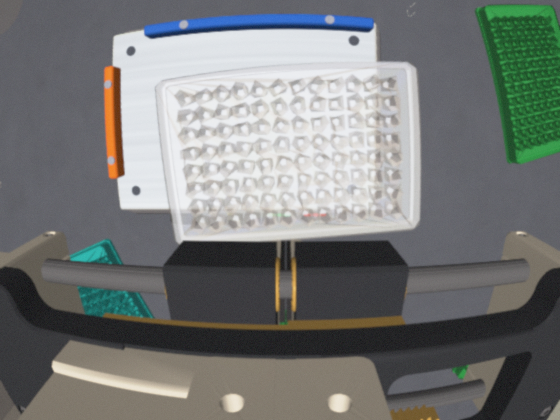

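Fingers are just at the plate's near edge. I continue slowly.

Call:
send_rows(series="-1 0 0.07 0 0;-1 0 0.14 0 0;-1 0 0.21 0 0;-1 0 0.28 0 0;-1 0 0.35 0 0;-1 0 0.42 0 0;-1 0 0.49 0 0;-1 0 0.54 0 0")

```text
time: 5.75
tool_pos: [528.9, 27.2, 65.3]
tcp_rot: [0.365, 1.571, -1.059]
contact_force: [0.2, 0.6, 0.9]
grip_width: 0.2
```

```bash
python3 - <<'E'
from st import *
st()
w=capture("wrist");cv2.imwrite("pics/w3.png",w["pixels"][:,:,::-1])
E
```

```text
t 5.75 tcp [528.92  27.21  65.3 ] deckframe [-58.72 -23.94   5.3 ] tool z yaw -1.4239 F [0.19 0.58 0.86] w 0.1592208557187561
[[0.0, 0.989, 0.146], [-0.0, 0.146, -0.989], [-1.0, 0.0, 0.0]]
```

View pics/w3.png

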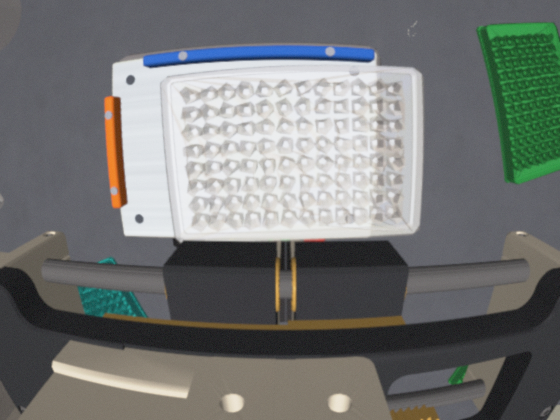

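The plate has squared up against the fingers, and the gap to the blue stop is about 5 mm (rows 64 to 70). I go finer.

Call:
send_rows(series="-1 0 0.02 0 0;-1 0 0.04 0 0;-1 0 0.06 0 0;-1 0 0.08 0 0;-1 0 0.1 0 0;-1 0 0.11 0 0;-1 0 0.12 0 0;-1 0 0.12 0 0")

```text
time: 6.8
tool_pos: [532.3, 27.8, 65.3]
tcp_rot: [0.235, 1.571, -1.189]
contact_force: [-0.9, 0.4, -0.2]
grip_width: 0.5
```

```bash
python3 - <<'E'
from st import *
st()
w=capture("wrist");cv2.imwrite("pics/w4.png",cv2.resize(w["pixels"][30:130,100:440],None,fx=2.3,fy=2.3)[:,:,::-1])
E
```

```text
t 6.8 tcp [532.34  27.78  65.32] deckframe [-55.26 -23.89   5.32] tool z yaw -1.4238 F [-0.86  0.39 -0.2 ] w 0.5485568762923261
[[0.0, 0.989, 0.146], [-0.0, 0.146, -0.989], [-1.0, 0.0, 0.0]]
```

View pics/w4.png

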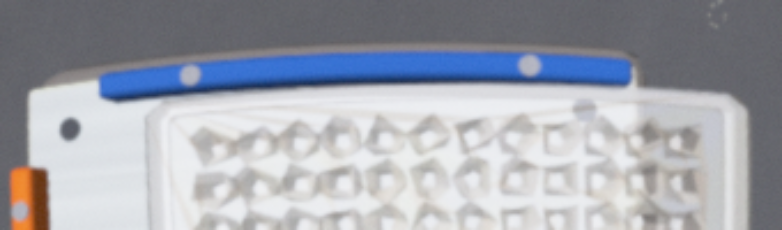

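Gap now about 1–2 mm. I move in 0.15 mm steps.

Call:
send_rows(series="-1 0 0.005 0 0;-1 0 0.01 0 0;-1 0 0.015 0 0;-1 0 0.02 0 0;-1 0 0.02 0 0")

```text
time: 7.48
tool_pos: [533.0, 27.8, 65.3]
tcp_rot: [0.511, 1.571, -0.912]
contact_force: [-1.1, -0.6, -0.7]
grip_width: 0.2
```

Call:
send_rows(series="-1 0 0.005 0 0;-1 0 0.01 0 0;-1 0 0.015 0 0;-1 0 0.02 0 0;-1 0 0.02 0 0")

```text
time: 8.1
tool_pos: [533.3, 27.9, 65.3]
tcp_rot: [-1.448, 1.57, -2.872]
contact_force: [-1.2, -0.2, 2.8]
grip_width: 0.5
```

Call:
send_rows(series="-1 0 0.003 0 0;-1 0 0.007 0 0;-1 0 0.007 0 0")

```text
time: 8.48
tool_pos: [533.3, 27.9, 65.3]
tcp_rot: [-1.526, 1.57, -2.95]
contact_force: [-4.3, -0.3, 3.1]
grip_width: 0.5
```

Call:
send_rows(series="-1 0 0.003 0 0;-1 0 0.007 0 0;-1 0 0.007 0 0")

```text
time: 8.85
tool_pos: [533.4, 27.9, 65.3]
tcp_rot: [-1.558, 1.57, -2.981]
contact_force: [-4.7, -2.0, 3.9]
grip_width: 0.2
```

Call:
send_rows(series="-1 0 0.004 0 0;-1 0 0.008 0 0;-1 0 0.008 0 0")

```text
time: 9.22
tool_pos: [533.4, 27.9, 65.3]
tcp_rot: [-1.579, 1.569, -3.003]
contact_force: [-6.2, -1.4, 4.5]
grip_width: 0.4
```

```bash
python3 - <<'E'
from st import *
for i in range(4):
    w=capture("wrist"); print(get_obs()["contact_force"].round(2))
cv2.imwrite("pics/w5.png",cv2.resize(w["pixels"][30:130,100:440],None,fx=2.3,fy=2.3)[:,:,::-1])
E
```

```text
[-6.03 -0.8   4.35]
[-5.42 -1.67  4.75]
[-6.39 -0.99  5.3 ]
[-5.72 -1.31  3.81]
```

View pics/w5.png

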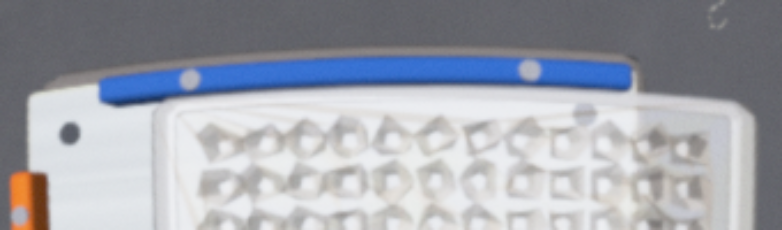

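Reading about 6 N and flush. I ramp gently towards 10 N.

Call:
send_rows(series="-1 0 0.005 0 0;-1 0 0.01 0 0;-1 0 0.01 0 0")

```text
time: 9.8
tool_pos: [533.4, 27.9, 65.3]
tcp_rot: [-1.599, 1.568, -3.022]
contact_force: [-7.7, -1.3, 4.6]
grip_width: -0.2
```

Call:
send_rows(series="-1 0 0.005 0 0;-1 0 0.01 0 0;-1 0 0.01 0 0")

```text
time: 10.18
tool_pos: [533.4, 27.9, 65.3]
tcp_rot: [-1.602, 1.568, -3.026]
contact_force: [-7.3, -1.4, 5.9]
grip_width: 0.6
```

Call:
send_rows(series="-1 0 0.005 0 0;-1 0 0.01 0 0;-1 0 0.01 0 0")

```text
time: 10.55
tool_pos: [533.4, 28.0, 65.3]
tcp_rot: [-1.599, 1.567, -3.022]
contact_force: [-9.2, -2.6, 6.7]
grip_width: 0.5
```

Call:
send_rows(series="-1 0 0.004 0 0;-1 0 0.008 0 0;-1 0 0.008 0 0;-1 0 0.008 0 0;-1 0 0.008 0 0;-1 0 0.008 0 0")

```text
time: 11.3
tool_pos: [533.4, 27.9, 65.3]
tcp_rot: [-1.604, 1.567, -3.027]
contact_force: [-9.8, -2.0, 6.9]
grip_width: 0.3
```

```bash
python3 - <<'E'
from st import *
for i in range(4):
    w=capture("wrist"); print(get_obs()["contact_force"].round(2))
st()
cv2.imwrite("pics/w6.png",w["pixels"][:,:,::-1])
E
```

```text
[-9.94 -2.91  6.91]
[-10.03  -2.86   7.09]
[-10.29  -1.35   7.37]
[-10.53  -1.68   6.87]
t 11.5 tcp [533.39  27.94  65.24] deckframe [-54.19 -23.88   5.24] tool z yaw -1.4235 F [-10.53  -1.68   6.87] w 0.748763169894834
[[-0.004, 0.989, 0.147], [-0.001, 0.147, -0.989], [-1.0, -0.004, -0.0]]
```

View pics/w6.png

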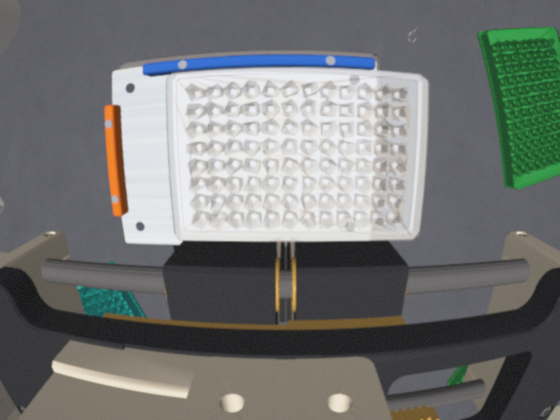

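Call:
send_rows(series="-1 0 -0.05 0 0;-1 0 -0.15 0 0;-1 0 -0.4 0 0;-1 0 -0.8 0 0;-1 -1 -1.2 0 0;-1 -2 -1.2 0 0;-1 -2 -1.2 0 0")

```text
time: 12.38
tool_pos: [500.6, 22.7, 127.3]
tcp_rot: [1.308, 1.566, -0.116]
contact_force: [-0.4, 0.4, -0.1]
grip_width: 0.4
```

```bash
python3 - <<'E'
from st import *
o=st();print(o["joint_positions"].round(3))
w=capture("wrist");cv2.imwrite("pics/w7.png",w["pixels"][:,:,::-1])
T=capture("top");S=capture("side")
cv2.imwrite("pics/t7.png",cv2.resize(T["pixels"][165:265,210:320],None,fx=6,fy=6,interpolation=cv2.INTER_CUBIC)[:,:,::-1])
E
```

```text
t 12.375 tcp [500.59  22.73 127.35] deckframe [-87.4  -24.23  67.35] tool z yaw -1.4239 F [-0.45  0.41 -0.1 ] w 0.44674150332614937
[[0.005, 0.989, 0.146], [-0.001, 0.146, -0.989], [-1.0, 0.005, 0.001]]
[-0.108  0.403  1.735 -0.     0.999  1.316]
```

View pics/w7.png

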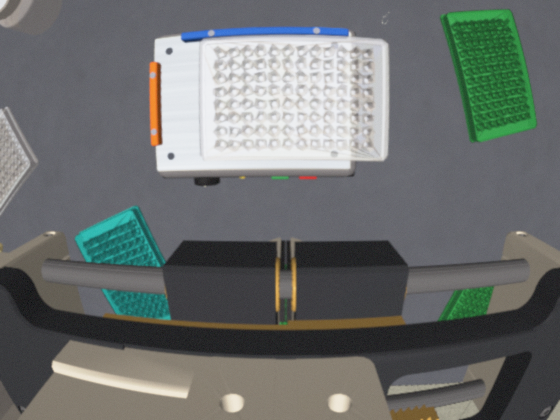

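View pics/t7.png

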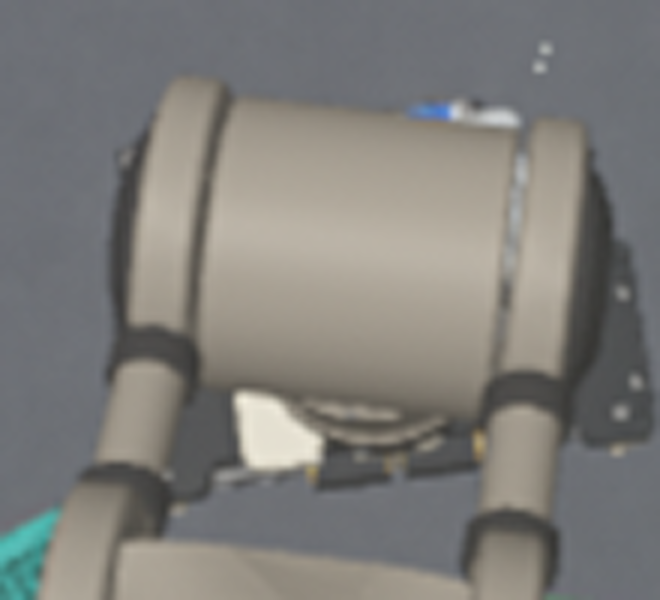

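The wrist view shows the plate square and flush along the blue stop. Now I turn 90° and go round to its -y side.

Call:
send_rows(series="-1 0 0 0.8 -2;-1 0 0 1.6 -4;-1 0 0.6 2.4 -6;-1 0 1.4 3 -8;-1 0 2.2 3 -10;-1 0 2.85 3 -12;-1 0 2.85 3 -14;-1 0 2.85 3 -16")

```text
time: 13.52
tool_pos: [596.8, -53.4, 123.3]
tcp_rot: [2.971, 1.568, 2.949]
contact_force: [-0.7, -0.5, 0.4]
grip_width: 0.4
```

```bash
python3 - <<'E'
from st import *
o=st();print(o["joint_positions"].round(3))
E
```

```text
t 13.525 tcp [596.76 -53.37 123.31] deckframe [  -3.41 -113.6    63.31] tool z yaw -0.0216 F [-0.68 -0.47  0.44] w 0.36981751004337154
[[-0.003, 0.022, 1.0], [0.001, 1.0, -0.022], [-1.0, 0.001, -0.003]]
[-0.217  0.572  1.45  -0.     1.123 -0.195]
```

Call:
send_rows(series="-1 0 0 0.1 -1.95;-1 0.5 0 0.1 -1.95;-1 1 0 0.1 -1.95;-1 1 0 0.1 -1.95")

```text
time: 14.02
tool_pos: [598.9, -53.4, 92.8]
tcp_rot: [2.803, 1.566, 2.944]
contact_force: [0.1, -0.4, -0.5]
grip_width: 0.1
```

```bash
python3 - <<'E'
from st import *
o=st()
w=capture("wrist");cv2.imwrite("pics/w8.png",w["pixels"][:,:,::-1])
T=capture("top");cv2.imwrite("pics/t8.png",cv2.resize(T["pixels"][165:265,210:320],None,fx=6,fy=6,interpolation=cv2.INTER_CUBIC)[:,:,::-1])
def fish(X):
    p=np.array(X)@np.array(w["R"]).T+w["t"];r=np.hypot(p[:,0],p[:,1]);th=np.arctan2(r,p[:,2]);K=np.array(w["mtx"])
    return np.c_[K[0,2]+K[0,0]*th*p[:,0]/r,K[1,2]+K[0,0]*th*p[:,1]/r]
print(fish(box(583.5,59.5,.147,(-30,64,70),(30,70,70))[:4]).round(0),fish(box(583.5,59.5,.147,(43,-67,70),(49,47,70))[:4]).round(0))
print(fish(box(583.5,59.5,.147,(-43,-88,74),(43,40,74))[:4]).round(0))
E
```

```text
t 14.025 tcp [598.91 -53.36  92.75] deckframe [  -1.28 -113.9    32.75] tool z yaw 0.1408 F [ 0.12 -0.36 -0.47] w 0.13762215548878862
[[-0.005, -0.14, 0.99], [0.001, 0.99, 0.14], [-1.0, 0.002, -0.004]]
[[234. -49.]
 [234. -57.]
 [336. -50.]
 [336. -58.]] [[362. 165.]
 [359. -25.]
 [372. 165.]
 [369. -24.]]
[[212. 203.]
 [209. -16.]
 [362. 202.]
 [361. -17.]]
```

View pics/w8.png

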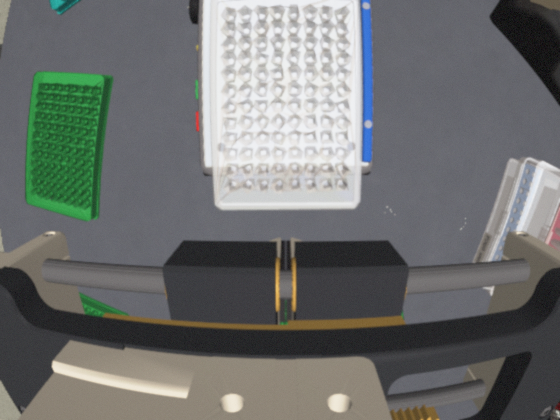

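View pics/t8.png

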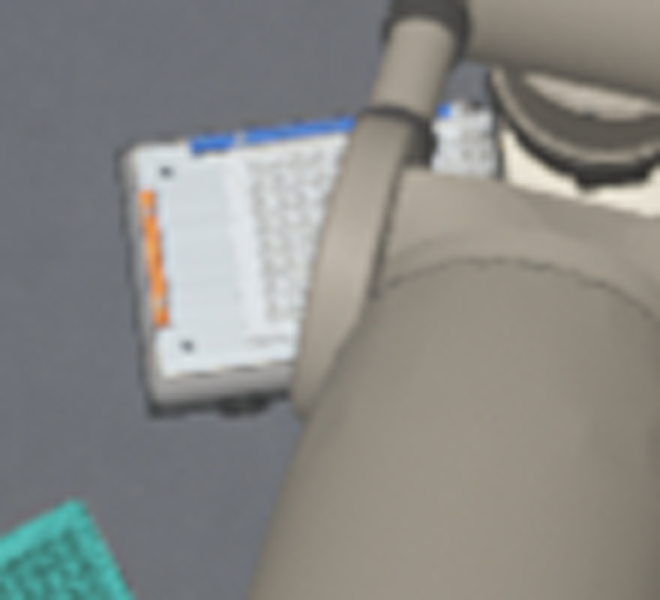

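Plate flush to the blue bar; its near edge centre (287,210) lines up with the fingers (285,280). I lower and push.

Call:
send_rows(series="-1 0.6 0 0 -0.07;-1 0.92 0 0 -0.07;-1 0.92 0.08 0 -0.07;-1 0.92 0.18 0 -0.07;-1 0.92 0.28 0 -0.07;-1 0.92 0.35 0 -0.07;-1 0.92 0.42 0 -0.07;-1 0.92 0.49 0 -0.07")

```text
time: 15.12
tool_pos: [598.4, -39.0, 67.8]
tcp_rot: [-0.99, 1.571, -0.841]
contact_force: [0.6, -0.8, -0.5]
grip_width: 0.3
```

```bash
python3 - <<'E'
from st import *
o=st()
E
```

```text
t 15.125 tcp [598.39 -39.05  67.81] deckframe [  0.3  -99.67   7.81] tool z yaw 0.1487 F [ 0.56 -0.76 -0.5 ] w 0.3025916233825158
[[0.0, -0.148, 0.989], [-0.0, 0.989, 0.148], [-1.0, -0.0, 0.0]]
```

Call:
send_rows(series="-1 0 0.07 0 0;-1 0 0.14 0 0;-1 0 0.21 0 0;-1 0 0.28 0 0;-1 0 0.35 0 0;-1 0 0.42 0 0;-1 0 0.48 0 0;-1 0 0.5 0 0")

```text
time: 16.12
tool_pos: [596.1, -24.1, 67.7]
tcp_rot: [-2.098, 1.571, -1.949]
contact_force: [0.8, -0.6, 0.2]
grip_width: 0.8
```

```bash
python3 - <<'E'
from st import *
o=st()
w=capture("wrist");cv2.imwrite("pics/w9.png",w["pixels"][:,:,::-1])
T=capture("top");cv2.imwrite("pics/t9.png",cv2.resize(T["pixels"][165:265,210:320],None,fx=6,fy=6,interpolation=cv2.INTER_CUBIC)[:,:,::-1])
E
```

```text
t 16.125 tcp [596.1  -24.15  67.69] deckframe [  0.21 -84.59   7.69] tool z yaw 0.1489 F [ 0.79 -0.58  0.22] w 0.7637960151379498
[[-0.0, -0.148, 0.989], [-0.0, 0.989, 0.148], [-1.0, -0.0, -0.0]]
```

View pics/w9.png

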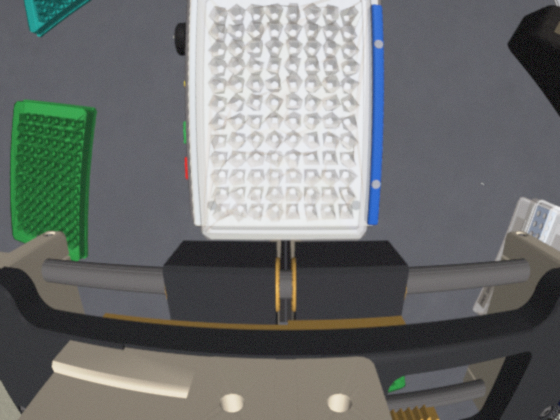

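View pics/t9.png

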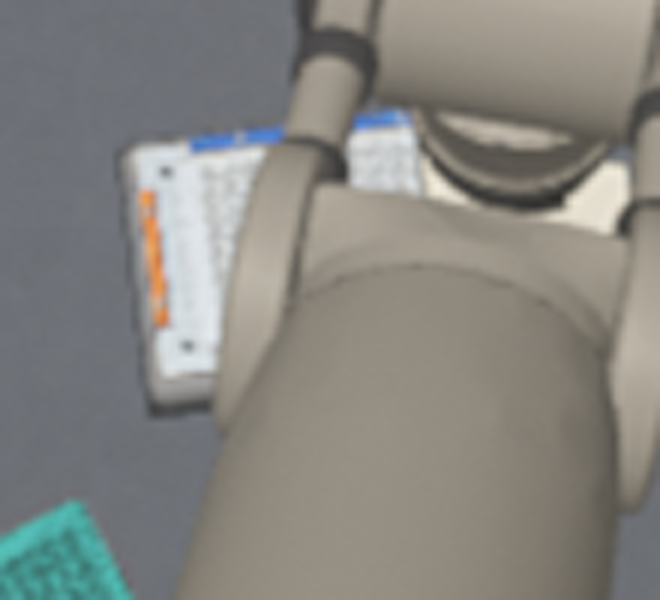

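Plate is following, still along the blue bar, about 9 mm to go. I lower 2.5 mm (with a small back-off first) and continue.

Call:
send_rows(series="-1 0 -0.06 0 0;-1 0.08 -0.06 0 0;-1 0.08 0 0 0;-1 0.08 0.05 0 0;-1 0.08 0.1 0 0;-1 0.08 0.14 0 0;-1 0.08 0.17 0 0;-1 0.08 0.18 0 0")

```text
time: 17.23
tool_pos: [595.4, -18.9, 65.4]
tcp_rot: [-0.886, 1.571, -0.737]
contact_force: [0.3, -0.4, 0.6]
grip_width: 0.6
```

```bash
python3 - <<'E'
from st import *
o=st()
T=capture("top");cv2.imwrite("pics/t10.png",cv2.resize(T["pixels"][165:265,210:320],None,fx=6,fy=6,interpolation=cv2.INTER_CUBIC)[:,:,::-1])
E
```

```text
t 17.225 tcp [595.37 -18.88  65.36] deckframe [  0.26 -79.28   5.36] tool z yaw 0.1489 F [ 0.35 -0.35  0.64] w 0.5842775638932746
[[0.0, -0.148, 0.989], [-0.0, 0.989, 0.148], [-1.0, -0.0, 0.0]]
```

View pics/t10.png

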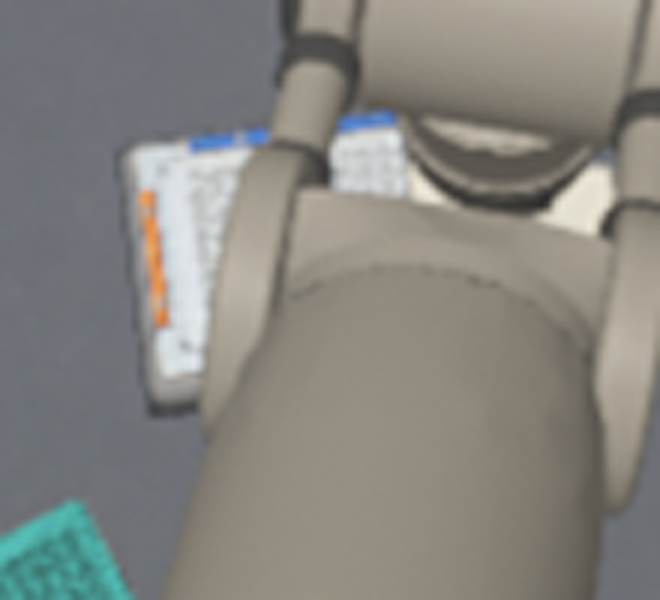

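Several mm left. I use 0.3 mm steps, then finer.

Call:
send_rows(series="-1 0 0.01 0 0;-1 0 0.02 0 0;-1 0 0.03 0 0;-1 0 0.04 0 0;-1 0 0.05 0 0;-1 0 0.06 0 0;-1 0 0.065 0 0;-1 0 0.065 0 0")

```text
time: 18.27
tool_pos: [595.0, -17.0, 65.3]
tcp_rot: [-2.251, 1.571, -2.102]
contact_force: [-0.3, -0.9, 0.3]
grip_width: 0.4
```

Call:
send_rows(series="-1 0 0.005 0 0;-1 0 0.01 0 0;-1 0 0.015 0 0;-1 0 0.02 0 0;-1 0 0.02 0 0")

```text
time: 18.9
tool_pos: [594.9, -16.4, 65.3]
tcp_rot: [-1.779, 1.571, -1.63]
contact_force: [-0.1, -0.1, 0.2]
grip_width: 0.5
```

Call:
send_rows(series="-1 0 0.005 0 0;-1 0 0.01 0 0;-1 0 0.015 0 0;-1 0 0.02 0 0;-1 0 0.02 0 0")

```text
time: 19.52
tool_pos: [594.9, -15.8, 65.3]
tcp_rot: [-2.246, 1.571, -2.097]
contact_force: [0.4, 0.4, -0.2]
grip_width: 0.4
```

Call:
send_rows(series="-1 0 0.005 0 0;-1 0 0.01 0 0;-1 0 0.015 0 0;-1 0 0.015 0 0")

```text
time: 20.02
tool_pos: [594.8, -15.4, 65.3]
tcp_rot: [-2.266, 1.571, -2.118]
contact_force: [-0.1, -0.5, 0.4]
grip_width: 0.5
```

Call:
send_rows(series="-1 0 0.005 0 0;-1 0 0.01 0 0;-1 0 0.015 0 0;-1 0 0.015 0 0")

```text
time: 20.52
tool_pos: [594.7, -14.9, 65.3]
tcp_rot: [-1.773, 1.571, -1.624]
contact_force: [-0.4, -0.8, -0.6]
grip_width: 0.4
```

Call:
send_rows(series="-1 0 0.005 0 0;-1 0 0.01 0 0;-1 0 0.015 0 0;-1 0 0.015 0 0")

```text
time: 21.02
tool_pos: [594.7, -14.5, 65.3]
tcp_rot: [-1.493, 1.571, -1.344]
contact_force: [0.7, -0.2, 0.9]
grip_width: 0.5
```

Call:
send_rows(series="-1 0 0.005 0 0;-1 0 0.01 0 0;-1 0 0.015 0 0;-1 0 0.015 0 0")

```text
time: 21.52
tool_pos: [594.7, -14.2, 65.3]
tcp_rot: [-1.056, 1.57, -0.907]
contact_force: [-0.2, -1.1, -1.4]
grip_width: 0.1
```

Call:
send_rows(series="-1 0 0.005 0 0;-1 0 0.01 0 0;-1 0 0.015 0 0;-1 0 0.015 0 0")

```text
time: 22.02
tool_pos: [594.7, -14.1, 65.4]
tcp_rot: [-1.281, 1.57, -1.132]
contact_force: [0.2, -5.2, -0.4]
grip_width: 0.8
```

```bash
python3 - <<'E'
from st import *
o=st()
S=capture("side");cv2.imwrite("pics/s11.png",cv2.resize(S["pixels"][180:260,225:315],None,fx=7,fy=7,interpolation=cv2.INTER_CUBIC)[:,:,::-1])
T=capture("top");cv2.imwrite("pics/t11.png",cv2.resize(T["pixels"][165:265,210:320],None,fx=6,fy=6,interpolation=cv2.INTER_CUBIC)[:,:,::-1])
E
```

```text
t 22.025 tcp [594.67 -14.09  65.37] deckframe [  0.27 -74.43   5.37] tool z yaw 0.1487 F [ 0.2  -5.19 -0.41] w 0.8405563166750062
[[0.0, -0.148, 0.989], [-0.001, 0.989, 0.148], [-1.0, -0.001, 0.0]]
```

View pics/t11.png

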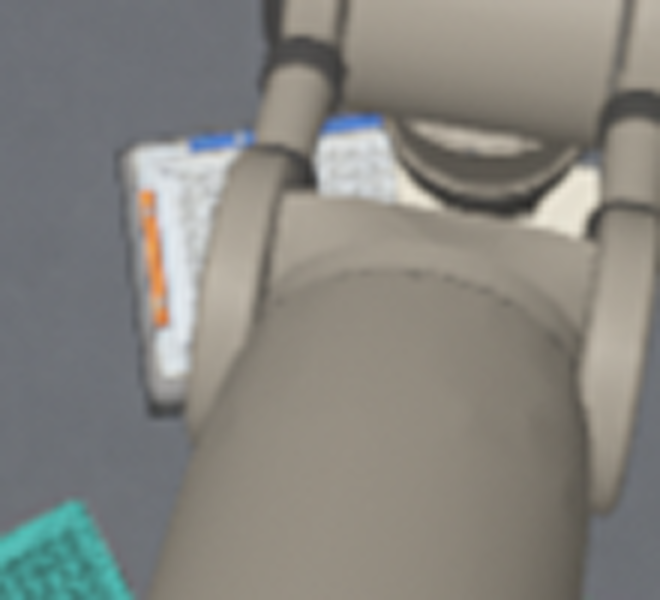

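View pics/s11.png

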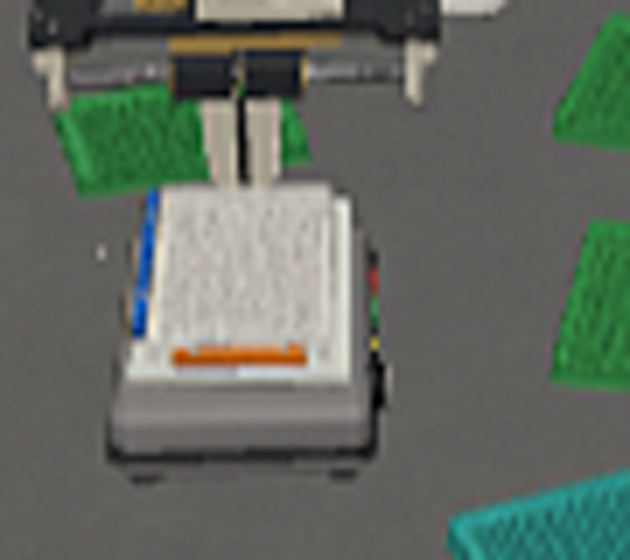

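Contact at the side stop, about 5 N. I continue in ~0.1 mm steps.

Call:
send_rows(series="-1 0 0.003 0 0;-1 0 0.006 0 0;-1 0 0.006 0 0")

```text
time: 22.5
tool_pos: [594.7, -14.1, 65.4]
tcp_rot: [-1.273, 1.57, -1.125]
contact_force: [0.2, -6.3, 0.3]
grip_width: 0.1
```

Call:
send_rows(series="-1 0 0.003 0 0;-1 0 0.006 0 0;-1 0 0.006 0 0")

```text
time: 22.88
tool_pos: [594.7, -14.1, 65.4]
tcp_rot: [-1.328, 1.569, -1.179]
contact_force: [-0.3, -6.4, -0.6]
grip_width: 0.3
```

Call:
send_rows(series="-1 0 0.004 0 0;-1 0 0.008 0 0;-1 0 0.008 0 0")

```text
time: 23.25
tool_pos: [594.7, -14.0, 65.4]
tcp_rot: [-1.37, 1.569, -1.221]
contact_force: [1.0, -7.8, 0.3]
grip_width: 0.1
```

Call:
send_rows(series="-1 0 0.004 0 0;-1 0 0.008 0 0;-1 0 0.008 0 0")

```text
time: 23.62
tool_pos: [594.7, -14.1, 65.5]
tcp_rot: [-1.38, 1.569, -1.231]
contact_force: [0.5, -8.1, -0.2]
grip_width: 0.2
```

Call:
send_rows(series="-1 0 0.004 0 0;-1 0 0.009 0 0;-1 0 0.009 0 0")

```text
time: 24.0
tool_pos: [594.7, -14.0, 65.5]
tcp_rot: [-1.365, 1.568, -1.216]
contact_force: [1.1, -9.2, 0.1]
grip_width: 0.8
```

Call:
send_rows(series="-1 0 0.003 0 0;-1 0 0.005 0 0;-1 0 0.005 0 0;-1 0 0.005 0 0;-1 0 0.005 0 0;-1 0 0.005 0 0;-1 0 0.005 0 0")

```text
time: 24.88
tool_pos: [594.7, -14.0, 65.5]
tcp_rot: [-1.375, 1.568, -1.227]
contact_force: [0.5, -9.3, -0.1]
grip_width: 0.1
```

```bash
python3 - <<'E'
from st import *
for i in range(3):
    S=capture("side");print(get_obs()["contact_force"].round(2))
o=st()
w=capture("wrist");cv2.imwrite("pics/w12.png",w["pixels"][:,:,::-1])
cv2.imwrite("pics/s12.png",cv2.resize(S["pixels"][180:260,225:315],None,fx=7,fy=7,interpolation=cv2.INTER_CUBIC)[:,:,::-1])
E
```

```text
[ 1.01 -8.81 -1.  ]
[  0.05 -10.54   0.13]
[ 0.69 -9.94 -0.14]
t 25.025 tcp [594.7  -14.01  65.5 ] deckframe [  0.31 -74.36   5.5 ] tool z yaw 0.1486 F [ 0.69 -9.94 -0.14] w 0.48831830323794445
[[0.001, -0.148, 0.989], [-0.002, 0.989, 0.148], [-1.0, -0.002, 0.0]]
```

View pics/w12.png

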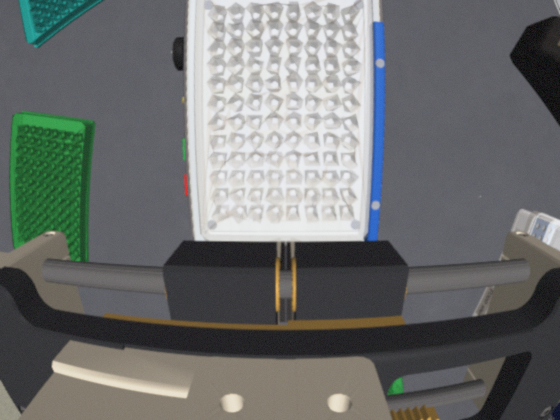

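View pics/s12.png

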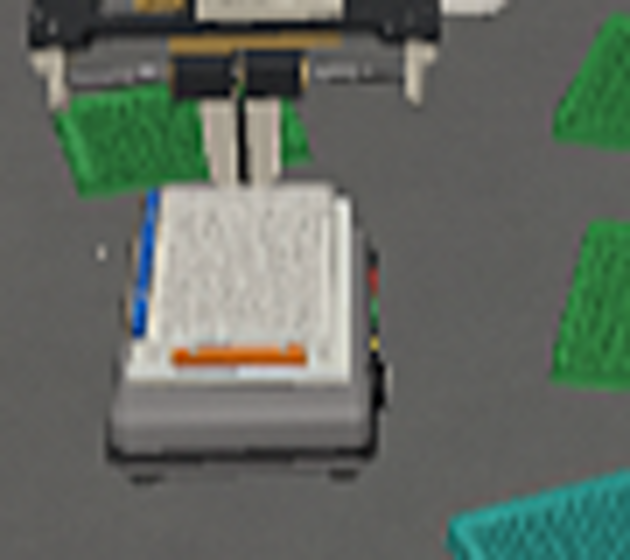

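About 9.8 N held for over a second. I back off straight, then lift and look.

Call:
send_rows(series="-1 0 -0.03 0 0;-1 0 -0.08 0 0;-1 0 -0.2 0 0;-1 0 -0.6 0 0;-1 0 -1 0 0;-1 -1 -1 0 0;-1 -2 -1 0 0;-1 -2 -1 0 0")

```text
time: 26.08
tool_pos: [600.4, -43.1, 127.8]
tcp_rot: [-0.348, 1.566, -0.2]
contact_force: [-0.3, -0.6, 0.8]
grip_width: 0.5
```

Call:
send_rows(series="-1 0 -1.5 0.5 0;-1 0 -3 1 0;-1 0 -4.5 1 0;-1 0 -5.5 1 0;-1 0 -5.5 1 0")

```text
time: 26.7
tool_pos: [652.2, -203.5, 123.5]
tcp_rot: [2.773, 1.569, 2.918]
contact_force: [-0.0, 0.3, -0.4]
grip_width: 0.0
```

```bash
python3 - <<'E'
from st import *
o=st()
S=capture("side");T=capture("top")
a=T["pixels"];big=cv2.resize(a[165:265,210:320],None,fx=6,fy=6,interpolation=cv2.INTER_CUBIC)[:,:,::-1].copy();cv2.imwrite("pics/t13.png",big)
for c in(T,S):
    q=proj(c,[583,59,67])[0]
    for d in cut_out(c,"plate"):
        m=d["pixels"];ys,xs=np.nonzero(m)
        if np.hypot(xs.mean()-q[0],ys.mean()-q[1])<12: print(d["score"],fit([(c,m.astype(np.float32))],[583,59,.147],(-43,-64,60),(43,64,74)))
for t in ("plate_center","deck"):
    print(t,[(c["shot"],d["point"],d["score"]) for c in(T,S) for d in place_of(c,t)])
E
```

```text
t 26.7 tcp [ 652.15 -203.46  123.51] deckframe [  29.4  -270.18   63.51] tool z yaw 0.1453 F [-0.02  0.29 -0.42] w 0.03863992048821119
[[-0.002, -0.145, 0.989], [0.0, 0.989, 0.145], [-1.0, 0.001, -0.002]]
0.58 (array([5.82037544e+02, 6.01051854e+01, 1.52946292e-01]), np.float64(94.6875))
0.7 (array([5.79378987e+02, 6.17118056e+01, 1.45699524e-01]), np.float64(87.625))
plate_center [(36, [409.1, -240.2, 2.3], 0.9), (36, [660.7, -161.4, 4.6], 0.78), (35, [406.8, -240.4, 2.9], 0.96), (35, [395.8, -20.9, 9.2], 0.89), (35, [660.4, -160.5, 8.3], 0.82), (35, [583.1, 58.6, 66.5], 0.74), (35, [400.6, 170.2, 8.8], 0.65)]
deck [(35, [584.1, 57.0, 56.8], 0.81)]
```

View pics/t13.png

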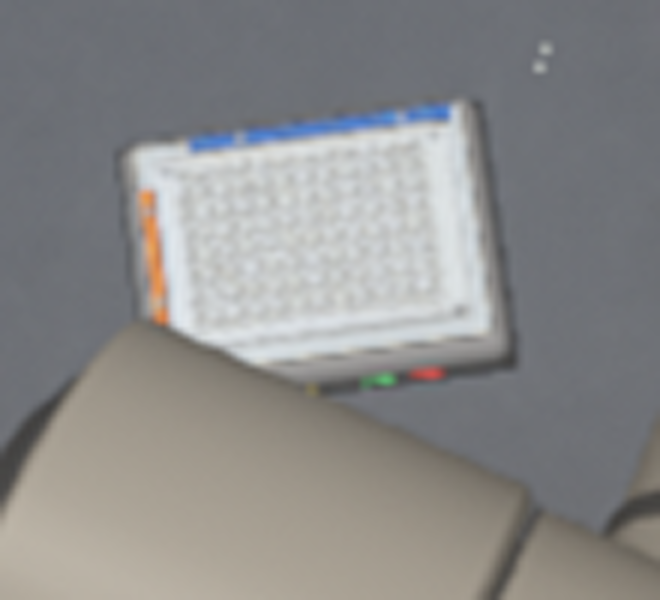

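Call:
send_rows(series="-1 0 -1.5 -0.5 0;-1 0 -3 -1.5 0;-1 0 -4.5 -3 0;-1 0 -6 -4 0;-1 0 -6 -4 0;-1 0 -6 -4 0")

```text
time: 27.85
tool_pos: [561.1, -396.0, 125.4]
tcp_rot: [0.876, 1.57, 1.025]
contact_force: [-0.0, -0.5, -0.8]
grip_width: 0.4
```

```bash
python3 - <<'E'
from st import *
o=st()
T=capture("top")
# unblurred sharpen & overlay
a=T["pixels"]
s=8
big=cv2.resize(a[175:245,225:315],None,fx=s,fy=s,interpolation=cv2.INTER_CUBIC)[:,:,::-1].copy()
raw=big.copy()
M=a.astype(float);roi=np.zeros((420,560),bool);roi[175:240,225:310]=1
A=np.clip((M[...,2]-M[...,0])*roi,0,None);B=np.clip((M[...,0]-M[...,2])*roi,0,None)
mk=[np.where(A>25,np.minimum(A/100,1),0),np.where(B>25,np.minimum(B/130,1),0)]
def f(p):
    return np.abs(sil(T,box(*p,(43,-67,64),(49,47,70)))-mk[0]).sum()+np.abs(sil(T,box(*p,(-30,64,64),(30,70,70)))-mk[1]).sum()
x0=np.array([583,59,.147]);r=minimize(f,x0,method='Nelder-Mead',options=dict(initial_simplex=x0+np.array([[0,0,0],[5,0,0],[0,5,0],[0,0,.05]])));print(r.x,r.fun)
D=r.x
for Bx,col in((box(*D,(-50,-71,60),(50,71,60)),(0,160,0)),(box(*D,(-43,-64,60),(43,64,60)),(0,200,255)),(box(*D,(-43,-64,74),(43,64,74)),(0,0,255))):
    q=((proj(T,Bx[:4][[0,1,3,2]])-[225,175]+.5)*s).astype(int);cv2.polylines(big,[q],1,col,1)
cv2.imwrite("pics/t14.png",big);cv2.imwrite("pics/t14r.png",raw)
for d in cut_out(T,"plate"):
    m=d["pixels"];ys,xs=np.nonzero(m)
    if abs(xs.mean()-262)<14 and abs(ys.mean()-208)<12: print(d["score"],fit([(T,m.astype(np.float32))],[583,59,.147],(-43,-64,60),(43,64,74)))
E
```

```text
t 27.85 tcp [ 561.15 -395.98  125.37] deckframe [ -88.82 -447.29   65.37] tool z yaw 0.1486 F [-0.01 -0.53 -0.78] w 0.42304976026417224
[[0.0, -0.148, 0.989], [0.0, 0.989, 0.148], [-1.0, 0.0, 0.0]]
[5.84467737e+02 5.98842110e+01 1.42011092e-01] 65.28923076923077
0.67 (array([5.82335532e+02, 6.01478806e+01, 1.58189116e-01]), np.float64(88.8125))
0.6 (array([5.87650302e+02, 7.56097866e+01, 1.45307871e-01]), np.float64(2313.125))
```

View pics/t14.png

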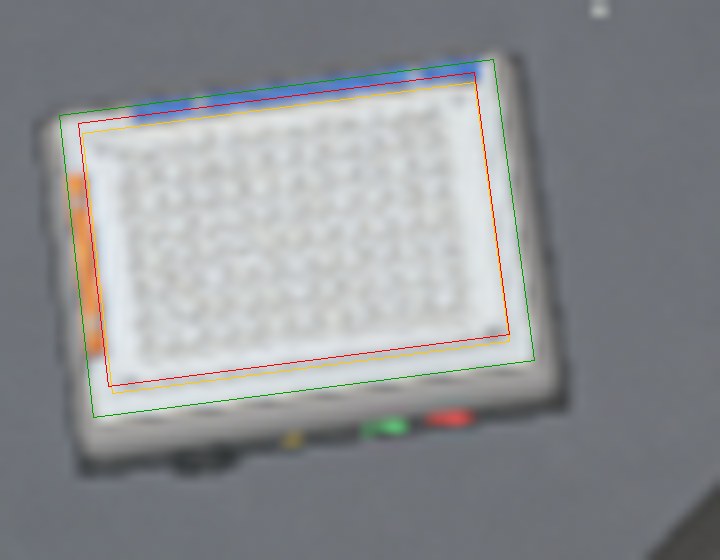

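View pics/t14r.png

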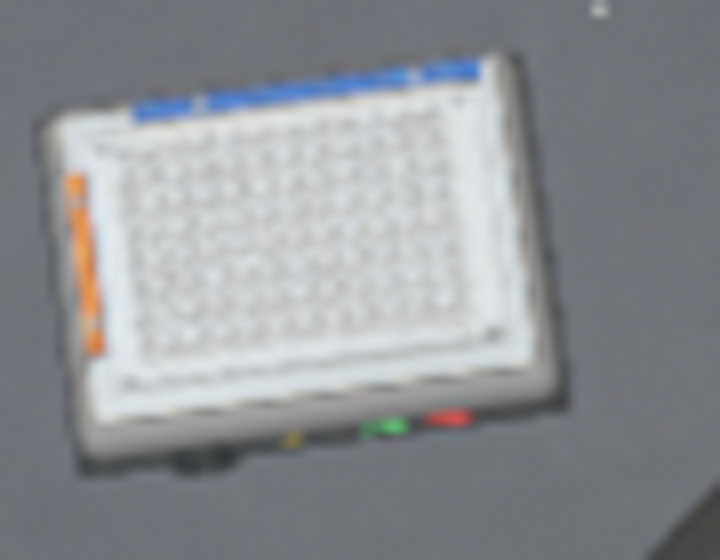

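The top view looks square, with the plate's front line parallel to the deck edge at about the right margin. It is coarse, so I check the gaps at the stops once more with the wrist camera from above.

Call:
send_rows(series="-1 0 1.5 1.5 0;-1 -0.4 3 3 0;-1 -0.8 4.8 3 0;-1 -0.8 6.6 3 0;-1 -0.8 8.4 3 0;-1 -0.8 9.8 3 0;-1 -0.8 9.8 3 0;-1 -0.8 9.8 3 0")

```text
time: 28.95
tool_pos: [606.8, -91.8, 149.6]
tcp_rot: [-0.94, 1.57, -0.789]
contact_force: [-0.4, 0.2, -0.5]
grip_width: 0.5
```

```bash
python3 - <<'E'
from st import *
o=st()
w=capture("wrist")
K=np.array(w["mtx"]);R=np.array(w["R"]);t=np.array(w["t"])
# undistort to pinhole
f=600;W,H=780,590
C=-R.T@t
# virtual camera centred on the plate
q=R@np.array([583.5,59.5,70])+t;z=q/np.linalg.norm(q)
x=np.array([1,0,0])-z[0]*z;x/=np.linalg.norm(x);Rv=np.array([x,np.cross(z,x),z])
u,v=np.meshgrid(np.arange(W),np.arange(H));d=np.stack([(u-W/2)/f,(v-H/2)/f,np.ones_like(u,float)],-1)@Rv
r=np.hypot(d[...,0],d[...,1]);th=np.arctan2(r,d[...,2])
mx=(K[0,2]+K[0,0]*th*d[...,0]/r).astype(np.float32);my=(K[1,2]+K[0,0]*th*d[...,1]/r).astype(np.float32)
im=cv2.remap(w["pixels"],mx,my,cv2.INTER_CUBIC)[:,:,::-1].copy();cv2.imwrite("pics/w15.png",im)
V=dict(R=Rv@R,t=Rv@t,mtx=np.array([[f,0,W/2],[0,f,H/2],[0,0,1]]))
import pickle;pickle.dump(V,open("V.pkl","wb"))
for B,c in((box(583.5,59.5,.147,(-50,-71,60),(50,71,60)),(0,160,0)),(box(583.5,59.5,.147,(-43,-64,74),(43,64,74)),(0,0,255)),(box(583.5,59.5,.147,(43,-67,70),(49,47,70)),(255,0,255)),(box(583.5,59.5,.147,(-30,64,70),(30,70,70)),(255,0,255))):
    cv2.polylines(im,[proj(V,B[:4][[0,1,3,2]]).astype(int)],1,c,1)
cv2.imwrite("pics/w15o.png",im)
E
```

```text
t 28.95 tcp [606.76 -91.8  149.6 ] deckframe [   0.84 -153.08   89.6 ] tool z yaw 0.1507 F [-0.36  0.22 -0.47] w 0.4911630145852056
[[0.001, -0.15, 0.989], [-0.001, 0.989, 0.15], [-1.0, -0.001, 0.001]]
```

View pics/w15.png

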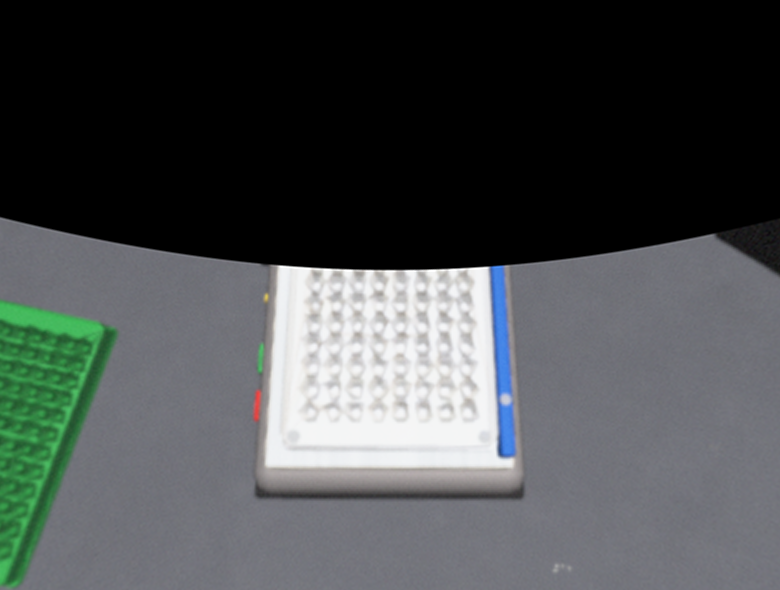

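View pics/w15o.png

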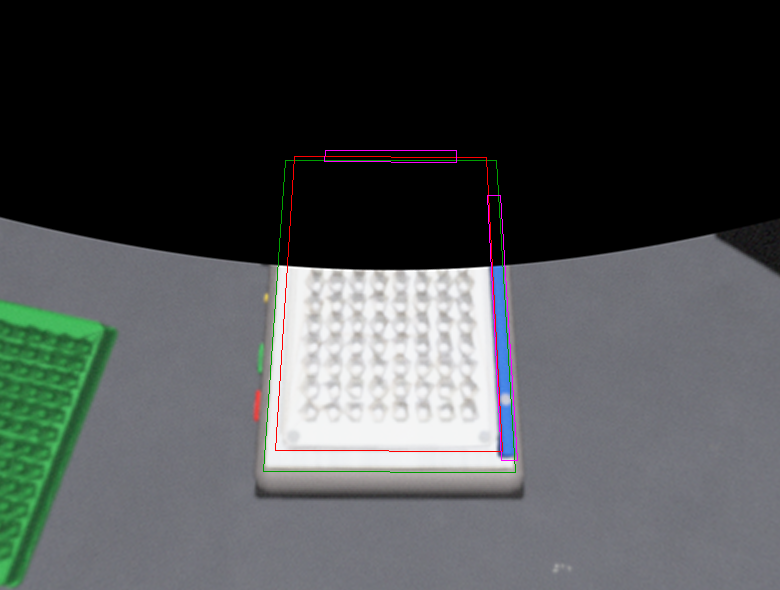

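The rectified view shows the plate (285–497, 447) lying along the blue bar's face (about 498, 447). It is parallel to it and matches the modelled margins to about 1 mm. Handing in.

```bash
python3 -c "
from plant import *
print(close_job())"
```

```text
the job is handed in; nothing more can be done
None
```

I slid the clear plate back with the closed fingers until it was flush on the blue stop. I held it there at about 10 N for roughly a second. Then I pushed it along that stop onto the orange side stop and held it at 9–10 N for over a second. After that I withdrew the arm clear and handed in at about 29 s.

- **Forces:** the wrist readings never went above about 10.8 N on either stop, with about 1 N of noise. These are wrist readings only, as there is no direct measurement at the stops.
- **Final position:** the rectified wrist view shows the plate square, against the blue bar and with even margins, within about 1 mm of the modelled centre. The orange stop lay outside that view; contact there rests on the force readings and the top view.
- **Disagreement:** a fit to the network's outline in the top view put the plate about 2 mm toward -x and about 0.015 rad turned. That view is coarse (about 0.4 px/mm), so I trusted the wrist view, and the fit is still inside the limits.
- **Bystanders:** I did not re-measure their positions. The arm felt no contact with anything but the plate.

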